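Find the hidden slot and lock the canister lid

ROBOT

A 6-joint arm with a two-finger parallel gripper is mounted at the origin on a cart in front of the work surface, level with it; the furniture and walls round the work are solid. World frame = base frame: x ahead of the robot, y to its left, z up, the work surface at z = 0. Lengths are in m, angles in rad, forces in N, time in s.
With the tool pointing down it reaches from about 0.35 to 0.8 m from the base axis. Payload 7.3 kg.
Tool frame: the origin (TCP) lies between the finger pads; the fingertips stand 25 mm ahead of it and the grasp point (between the pads) lies 6 mm ahead of it (r.tip_extent is the distance from the TCP to the fingertips, in m); z points along the fingers, y is the line along which they close (so a half turn about z gives the same grasp; the last joint's range is limited). The gripper opens to 85 mm and grips with 20 to 120 N. Pads are 22 mm wide; open, the fingers measure 114 mm over their backs; the gripper's body (76 mm by 85 mm) begins 54 mm behind the grasp point. The pads swing forward as they close: fully open they stand 13 mm farther back than shut.
Start: joints at [1.181, 0.342, 1.524, -0, 1.275, -0.146], TCP at [0.127, 0.509, 0.256] pointing down, gripper open.
Joint ranges: [-2.53, 2.53], [-0.77, 2.02], [0.04, 2.7], [-1, 4.14], [0.28, 2.66], [-3.11, 3.11]. Speed limits (rad/s): [2.57, 2.57, 3.14, 3.14, 3.14, 3.14].

INTERFACE

Orientations are given as a unit quaternion [x, y, z, w].
In Python, from workcell import r, command_gripper, optics gives the robot as it stands. The module is installed in compiled form; this text tells all that it offers. Calls block until the motion is done:
- r.reach(position, orientation): joint-space move of the TCP to a pose.
- r.move_straight(position, orientation=None, speed=0.15, max_force=None): straight line of the TCP; orientation=None keeps the orientation; speed is the mean speed in m/s. With max_force (N) it stops when the force on the tool has changed by that much, and returns True; else False.
- r.movej(angles): joint-space move.
- command_gripper(opening, force=None): finger opening in m; force is the grip in N (None keeps the last); returns when the fingers have stopped.
- r.hold(seconds).
- r.solve_ik(position, orientation): joint angles nearest the present ones, or None.
- r.read_state(): the state.
- optics.get_image(name): name is "scene" or "side" or "wrist"; returns (picture, depth): 480x640x3 uint8, red, green, blue; 480x640 float32, m along the optical axis (not along the pixel's ray), 0 where there is no reading.
- optics.camera_model(name): a dict with "K" (3x3 intrinsics, pixels), "R" (3x3) and "t" (3): a world point X has camera coordinates R X + t; the wrist camera has in their place "tool_from_camera" (4x4, takes a point from camera to tool coordinates, whose origin is the TCP and whose axes are the flange's). Camera axes: x right, y down, z forward; pixel columns grow to the right and rows downward; lengths in m; the calibration is good to about 2 mm. A picture is of the moment at which its call begins: read the wrist's pose just before it. camera_model takes no time and is no camera call.
A pose or a line that the arm cannot do raises r.PlanningError and nothing moves.
- r.finish_job(): hands the job in; it is judged then, once.
The state is a dict: "time_s": time; "joint_positions": joint angles; "dq": joint speeds; "tau": joint torques, N m; "eef_pos": TCP position; "eef_rot": TCP orientation; "contact_force": force on the tool from outside, world axes, zero at the start; "torque": the same for the moment, N m; "grip_width": finger opening in m; "grip_force": force on a finger pad.
Only numpy, scipy, OpenCV 4.12 (cv2) and the standard library are available. Lean on these libraries where they do the work, as an engineer would, in place of code of your own. Each camera call takes 0.05 s, during which the arm holds its last target. There are 200 camera calls.

TASK

Lock the lid of the round aluminium drying canister with its black bar knob: turn the knob slowly counter-clockwise (seen from above) until you feel its drag dip, where the hidden key lies over its slot, press it gently down to the bottom, and keep it down while turning clockwise to the stop, then let it rise into its catch and let go. Do not press hard where the key is not over the slot, and leave the glassware alone.

Things in the scene. Friction and masses are not known exactly. Their poses are not given: they have to be found in the camera images.
- canister: Aluminium drum with grey lid, 110 mm in diameter, fixed to the worktop. Origin on the worktop on its axis, z up. The lid's top is at 62 mm (the steel collar round the shaft at 64 mm).
- lid_top (a point): Centre of the lid's steel collar, on the canister's axis, 64 mm above the worktop, fixed. Under it, hidden in the drum, lies a ring with one slot for the knob's key. Through the slot and pressed down, the knob can turn only clockwise, about 0.7 rad back from the slot to a firm stop, where the catch is; pressed on the ring elsewhere the key cannot enter.
- knob_grip (a point): Point inside the bar of the black knob, on the canister's axis, 100 mm above the worktop while the knob is up; turns and sinks with it. z up, x along the bar. The bar is 46 mm long, 14 mm thick (along y), 28 mm tall. It stands on a round aluminium flange 50 mm across, whose top is 14 mm and underside 20 mm below this point.
- knob_top (a point): Middle of the knob's top, 14 mm above knob_grip; moves with it. How the turning feels: a sprung ball drags with about 0.09 N m. Within 0.14 rad of the slot it falls into a groove: the drag dips to zero or pulls the knob on; just past the slot's centre it resists with up to 0.25 N m. The key enters within about 0.06 rad of the centre.
- knob (a joint): Angle of the knob about the vertical, rad, growing counter-clockwise seen from above. It starts between -0.2 and 0.2 and can turn from -0.5 to 1.6. The slot is not visible; it lies 0.35 to 1.15 rad counter-clockwise of where the knob starts.
- press (a joint): How far the knob is pressed down, m, 0 when up. A spring (1.4 N, growing by 0.9 N per mm) pushes it up; friction adds 2 to 3 N. Off the slot it stops at 0.001; in the slot it bottoms at 0.0135 on the gasket. It must be below 0.0115 to turn under the ring. Let go at the clockwise stop it rises into its catch and stays at about 0.0085; let go short of the stop it stays at about 0.011, unlocked.
- gasket (a joint): How far the hidden rubber gasket under the ring and the slot's bottom is squashed, m, 0 when unloaded: 1 mm for every 6 N that the key presses on the ring or the bottom. More than 3 mm harms it.
- glass_dish: Bystander: low round glass dish with lid, 53 mm in diameter, 26 mm high. Origin at its underside.
- beaker: Bystander: small glass beaker, 45 mm in diameter, 57 mm high. Origin at its underside.
- vial: Bystander: glass vial with black cap, 23 mm in diameter, 52 mm high. Origin at its underside.
Things that resemble listed ones, but are neither listed nor needed, are in the scene too. What is shaped like the canister but turquoise is not meant.

How it is judged:
By the outcome, as a careful person would: the job done as asked, in the order asked, and still so for the second after the job is handed in, with the robot touching nothing.
It also fails if it takes over 72 s, if anything falls off the work surface, if the arm or the gripper's body presses on something with over 40 N, if the wrist force passes 120 N, or if a joint passes its speed limit or range.

## Working session

There is one attempt and no reset: what is moved stays moved. The work goes in short steps, each a Python script; the robot and the scene stay as the last script left them, time stands still between calls to the robot, and variables do not carry over. Pictures are saved under pics/ and viewed, at most 10 in all, crops included, and the job is handed in when it is done.

```bash
mkdir -p pics; python3 - <<'E'
from workcell import r, optics
import cv2,numpy as np
for n in("scene","side"):
    p,d=optics.get_image(n); cv2.imwrite(f"pics/{n}.png",p[:,:,::-1]); np.save(f"pics/{n}_d.npy",d)
s=r.read_state();print(s)
E
```

```text
{'time_s': 0.1, 'joint_positions': array([ 1.18102930e+00,  3.42661932e-01,  1.52494347e+00, -6.94434231e-06,
        1.27542095e+00, -1.46018206e-01]), 'dq': array([ 8.62257208e-05, -3.84073224e-04, -2.04386908e-03, -2.22529528e-04,
        8.65787608e-04, -1.14140902e-03]), 'tau': array([ 2.32774575e-03, -4.34435606e+01, -2.46498352e+01, -9.36039146e-05,
        4.52893437e-03,  5.67094446e-05]), 'eef_pos': array([0.12656422, 0.50916702, 0.25568316]), 'eef_rot': array([ 1.21571889e-01,  9.92582370e-01, -6.92154878e-04, -1.86546128e-04]), 'contact_force': array([0.6825759 , 0.36015962, 0.29479754]), 'torque': array([-0.00916857,  0.00064963,  0.0264093 ]), 'grip_force': 0.0, 'grip_width': 0.08524710793406351}
```

View pics/scene.png

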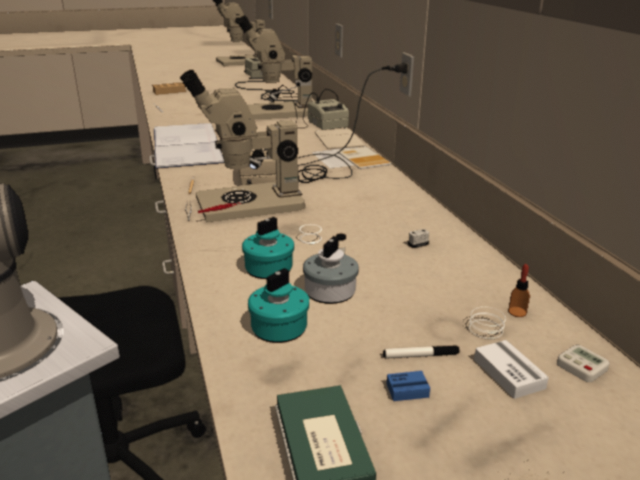

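View pics/side.png

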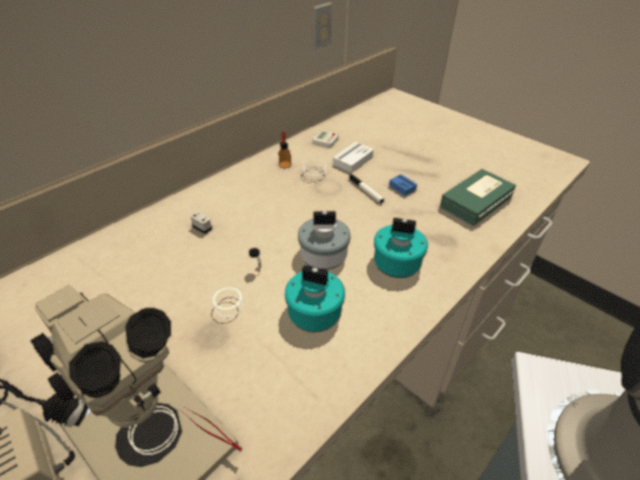

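The grey canister stands between two turquoise ones: knob at about (333,245) in scene and (324,218) in side. The vial (side 256,262) and the beaker (228,305) are nearby.

```bash
cat > h.py <<'E'
import numpy as np,cv2
from scipy.spatial.transform import Rotation as Ro
def cloud(d,K,R,t):
    v,u=np.mgrid[:480,:640]; P=np.stack([(u-K[0,2])/K[0,0]*d,(v-K[1,2])/K[1,1]*d,d],-1)
    return (P-t)@R   # R^T (P-t)
E
python3 - <<'E'
from h import *
from workcell import optics
for n,box in(("scene",(225,300,300,362)),("side",(208,270,295,355))):
    m=optics.camera_model(n);d=np.load(f"pics/{n}_d.npy");p=cv2.imread(f"pics/{n}.png").astype(int)
    X=cloud(d,np.array(m["K"]),np.array(m["R"]),np.array(m["t"]))
    a,b,c,e=box;S=np.zeros(d.shape,bool);S[a:b,c:e]=1;S&=d>0
    sat=p.max(2)-p.min(2)
    lid=S&(abs(X[...,2]-.062)<.004)&(sat<45)
    kn=S&(X[...,2]>.09)&(X[...,2]<.125)&(p.max(2)<60)
    L=X[lid];k=X[kn]
    (cx,cy),rad=cv2.minEnclosingCircle(L[:,:2].astype(np.float32))
    print(n,"lid",len(L),cx,cy,rad,"knob",len(k),np.median(k,0),k.min(0),k.max(0))
    top=k[k[:,2]>.11]
    if len(top)>5: print(cv2.minAreaRect(top[:,:2].astype(np.float32)),len(top))
    # all tall stuff map
    for (u,v) in ([(268,226),(278,280),(340,240)] if n=="scene" else [(403,226),(315,275),(255,253),(228,297)]): print((u,v),X[v,u])
E
```

```text
scene lid 994 0.49798348546028137 -0.3350922167301178 0.08676815778017044 knob 190 [ 0.52057467 -0.31938066  0.10535423] [ 0.50599453 -0.32644651  0.09004521] [ 0.55578907 -0.3058381   0.11591278]
((0.5307267904281616, -0.3152407705783844), (0.049499981105327606, 0.01180282887071371), 12.812967300415039) 61
(268, 226) [ 0.50603773 -0.16418221  0.10292151]
(278, 280) [ 0.37054258 -0.33379871  0.10310707]
(340, 240) [ 0.71140011 -0.18348551  0.00119221]
side lid 1100 0.5317003130912781 -0.31225985288619995 0.05525442957878113 knob 244 [ 0.52855311 -0.30655596  0.10539046] [ 0.4959133  -0.31741876  0.09002021] [ 0.54994573 -0.15318917  0.11599318]
((0.5216637849807739, -0.23532718420028687), (0.03739158809185028, 0.1615557223558426), 6.523759365081787) 85
(403, 226) [ 0.37596395 -0.32495783  0.10133322]
(315, 275) [ 0.50919682 -0.15202271  0.10539338]
(255, 253) [ 0.65039024 -0.22729182  0.05342238]
(228, 297) [ 0.68159365 -0.14863178  0.00143636]
```

```bash
python3 - <<'E'
from h import *
from workcell import optics,r
A=[]
for n in("scene","side"):
    m=optics.camera_model(n);d=np.load(f"pics/{n}_d.npy")
    X=cloud(d,np.array(m["K"]),np.array(m["R"]),np.array(m["t"]));A.append(X[d>0])
A=np.vstack(A);rr=np.hypot(A[:,0],A[:,1])
T=A[(A[:,2]>.13)&(rr<1.0)&(rr>.2)&(A[:,0]>.1)]
H,xe,ye=np.histogram2d(T[:,0],T[:,1],bins=[np.arange(.1,1.05,.1),np.arange(-.6,.95,.1)])
print(ye.round(1));
for i in range(len(H)):print(xe[i].round(1),H[i].astype(int))
print(T[:,2].max())
for p in((.37,0,.3),(.531,-.313,.24)):
  for a in(.2,.2+np.pi):
    c,s=np.cos(a),np.sin(a)
    print(p,a,r.solve_ik(p,Ro.from_matrix(np.array([[c,s,0],[s,-c,0],[0,0,-1]])).as_quat()))
E
```

```text
[-0.6 -0.5 -0.4 -0.3 -0.2 -0.1 -0.   0.1  0.2  0.3  0.4  0.5  0.6  0.7
  0.8  0.9]
0.1 [0 0 0 0 0 0 0 0 0 0 0 0 0 0 0]
0.2 [0 0 0 0 0 0 0 0 0 0 0 0 0 0 0]
0.3 [0 0 0 0 0 0 0 0 0 0 0 0 0 0 0]
0.4 [27  0  0  0  0  0  0  0  0  0  0  0  0  0  0]
0.5 [   2    0    0    0    0    0    0 2942  425    0    0    0    0    0
    0]
0.6 [   0    0    0    0    0    0  801 9075 1265    0    0    0    0    0
    0]
0.7 [   0    0    0    0    0    0 1962  816    0    0    0    0    0    0
    0]
0.8 [  0   0   0   0   0   0 458 382   0   0   0   0   0   0   0]
0.9 [0 0 0 0 0 0 0 0 0 0 0 0 0 0 0]
0.5892070541979593
(0.37, 0, 0.3) 0.2 [-2.07982691e-01  1.25568822e-02  1.81270910e+00 -4.44089210e-16
  1.31632667e+00  1.16281364e+00]
(0.37, 0, 0.3) 3.3415926535897933 [-2.07982691e-01  1.25568822e-02  1.81270910e+00 -4.44089210e-16
  1.31632667e+00 -1.97877902e+00]
(0.531, -0.313, 0.24) 0.2 [-6.56897068e-01  5.23382519e-01  1.28025937e+00 -4.44089210e-16
  1.33795077e+00  7.13899259e-01]
(0.531, -0.313, 0.24) 3.3415926535897933 [-6.56897068e-01  5.23382519e-01  1.28025937e+00 -4.44089210e-16
  1.33795077e+00 -2.42769339e+00]
```

```bash
cat >> h.py <<'E'
def quat(a):
    c,s=np.cos(a),np.sin(a)
    return Ro.from_matrix(np.array([[c,s,0],[s,-c,0],[0,0,-1]])).as_quat()
E
python3 - <<'E'
from h import *
from workcell import optics,r
r.reach([.137,.35,.3],quat(np.pi/2))
r.reach([.37,-.03,.3],quat(.2))
r.reach([.531,-.313,.27],quat(.2))
s=r.read_state();m=optics.camera_model("wrist");p,d=optics.get_image("wrist")
cv2.imwrite("pics/w.png",p[:,:,::-1])
T=np.array(m["tool_from_camera"]);Rt=Ro.from_quat(s["eef_rot"]).as_matrix()
Rc=Rt@T[:3,:3];tc=Rt@T[:3,3]+s["eef_pos"]
X=cloud(d,np.array(m["K"]),Rc.T,-Rc.T@tc)
np.savez("pics/w.npz",X=X,d=d)
print(s["time_s"],s["eef_pos"],s["contact_force"],s["torque"])
ok=(d>0)&(np.hypot(X[...,0]-.531,X[...,1]+.313)<.08)
for lo,hi in((.055,.07),(.076,.092),(.106,.122)):
    k=ok&(X[...,2]>lo)&(X[...,2]<hi); P=X[k]
    print(lo,len(P),P.mean(0),cv2.minEnclosingCircle(P[:,:2].astype(np.float32)),cv2.minAreaRect(P[:,:2].astype(np.float32)))
E
```

```text
4.0333 [ 0.5311787  -0.31175303  0.27055294] [ 0.58887362 -0.88473463  0.20598269] [-0.08001242  0.05250903  0.05212057]
0.055 9214 [ 0.53733684 -0.31055799  0.06314344] ((0.5316270589828491, -0.3117836117744446), 0.05500873923301697) ((0.5318867564201355, -0.31179744005203247), (0.10910828411579132, 0.10843005031347275), 10.739378929138184)
0.076 1911 [ 0.5334018  -0.31155946  0.0873017 ] ((0.5316957831382751, -0.3120349645614624), 0.025213316082954407) ((0.5325254797935486, -0.31149086356163025), (0.04800986126065254, 0.04865458607673645), 13.438089370727539)
0.106 1157 [ 0.53314105 -0.31147693  0.11441213] ((0.5318599939346313, -0.3117612600326538), 0.023172657936811447) ((0.5318692922592163, -0.3117908537387848), (0.04592149332165718, 0.013943943195044994), 15.890655517578125)
```

View pics/w.png

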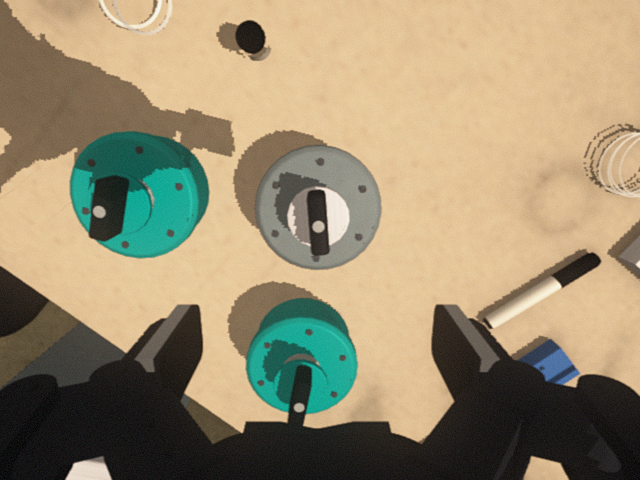

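The measured radii agree with the given sizes (55.0, 25.2 and 23.2 mm). The axis is at (0.5317, -0.3118) and the bar angle is 0.277 rad.

```bash
python3 - <<'E'
from h import *
from workcell import r,command_gripper
print(r.tip_extent)
C=[.5317,-.3118];q=quat(.277)
r.reach(C+[.17],q)
print(r.move_straight(C+[.1135],q,speed=.06,max_force=8))
s=r.read_state();print(s["eef_pos"],s["contact_force"],s["torque"])
command_gripper(.012,60)
s=r.read_state();print(s["time_s"],s["eef_pos"],s["contact_force"],s["torque"],s["grip_width"],s["grip_force"],s["joint_positions"],r.tip_extent)
E
```

```text
0.025
False
[ 0.53194591 -0.3119804   0.11394085] [ 0.51593701 -0.07109085 -0.22369714] [-0.02129167  0.00836778 -0.01903794]
6.325 [ 0.53186984 -0.31217526  0.11373482] [ 0.31938248 -1.43271087  1.24259341] [-0.26984834 -0.02272855 -0.05283201] 0.013123137614420934 50.03281831741333 [-6.54841831e-01  6.42215706e-01  1.43897175e+00 -2.91380754e-04
  1.05946799e+00  6.39134567e-01] 0.025
```

```bash
python3 - <<'E'
from h import *
from workcell import r
q0=np.array(r.read_state()["joint_positions"]);np.save("q0.npy",q0)
L=[];dip=False
for i in range(1,53):
    q=q0.copy();q[5]-=.025*i;r.movej(q)
    t=[]
    for _ in range(3): r.hold(.02);s=r.read_state();t.append(s["torque"][2])
    tz=np.mean(t);L.append((i*.025,tz,s["contact_force"][2]))
    print("%.3f %.3f tz %.3f fz %.1f t %.1f"%(i*.025,q0[5]-s["joint_positions"][5],tz,s["contact_force"][2],s["time_s"]))
    if i*.025>.15 and tz>-.03: dip=True
    if dip and tz<-.14: break
E
```

```text
0.025 0.025 tz 0.150 fz 1.2 t 6.6
0.050 0.049 tz 0.166 fz 0.7 t 6.9
0.075 0.074 tz 0.102 fz -1.2 t 7.2
0.100 0.099 tz 0.172 fz 0.3 t 7.5
0.125 0.124 tz 0.115 fz -0.2 t 7.8
0.150 0.149 tz 0.121 fz 0.4 t 8.1
0.175 0.174 tz 0.098 fz -0.6 t 8.4
0.200 0.199 tz 0.109 fz 0.7 t 8.7
0.225 0.224 tz 0.182 fz -0.7 t 9.0
0.250 0.249 tz 0.110 fz -0.7 t 9.3
0.275 0.274 tz 0.137 fz -0.4 t 9.6
0.300 0.299 tz 0.150 fz -0.4 t 9.9
0.325 0.324 tz 0.110 fz -0.3 t 10.2
0.350 0.349 tz 0.131 fz 0.1 t 10.5
0.375 0.374 tz 0.077 fz -0.2 t 10.8
0.400 0.399 tz 0.159 fz -0.0 t 11.1
0.425 0.424 tz 0.092 fz -1.0 t 11.4
0.450 0.449 tz 0.105 fz 0.6 t 11.7
0.475 0.474 tz 0.151 fz 0.1 t 12.0
0.500 0.499 tz 0.075 fz 0.6 t 12.3
0.525 0.524 tz 0.119 fz -0.4 t 12.6
0.550 0.549 tz 0.192 fz -0.6 t 12.9
0.575 0.574 tz 0.074 fz -0.5 t 13.2
0.600 0.599 tz 0.165 fz -0.2 t 13.5
0.625 0.624 tz 0.173 fz -0.1 t 13.8
0.650 0.649 tz 0.146 fz 0.6 t 14.1
0.675 0.674 tz 0.212 fz 0.0 t 14.4
0.700 0.699 tz 0.228 fz -0.8 t 14.7
0.725 0.724 tz 0.219 fz -0.5 t 15.0
0.750 0.749 tz -0.087 fz 0.2 t 15.3
0.775 0.774 tz -0.050 fz -0.0 t 15.6
0.800 0.799 tz 0.025 fz 0.4 t 15.9
0.825 0.824 tz 0.073 fz 1.0 t 16.2
0.850 0.849 tz 0.087 fz 0.4 t 16.5
0.875 0.874 tz 0.116 fz 1.5 t 16.8
0.900 0.899 tz 0.149 fz -0.4 t 17.1
0.925 0.924 tz 0.115 fz 0.6 t 17.4
0.950 0.949 tz 0.196 fz 0.1 t 17.7
0.975 0.974 tz 0.088 fz -0.6 t 18.0
1.000 0.999 tz 0.146 fz 0.2 t 18.3
1.025 1.024 tz 0.139 fz 0.8 t 18.6
1.050 1.050 tz 0.179 fz 0.3 t 18.9
1.075 1.075 tz 0.059 fz 0.1 t 19.2
1.100 1.100 tz 0.105 fz -0.3 t 19.5
1.125 1.125 tz 0.162 fz -0.5 t 19.8
1.150 1.150 tz 0.118 fz 0.1 t 20.1
1.175 1.175 tz 0.149 fz 0.4 t 20.4
1.200 1.200 tz 0.102 fz 0.4 t 20.7
1.225 1.225 tz 0.177 fz 0.1 t 21.0
1.250 1.250 tz 0.109 fz -0.5 t 21.3
1.275 1.275 tz 0.148 fz -0.0 t 21.6
1.300 1.300 tz 0.066 fz -0.1 t 21.9
```

Direction is confirmed CCW, and the only feature is near 0.65–0.85, changing sharply at about 0.737. The torque reading's sign and bias are unclear, so I'll sweep back over the feature, then approach it again counter-clockwise in finer steps.

```bash
python3 - <<'E'
from h import *
from workcell import r
q0=np.load("q0.npy")
def step(x,n=5):
    q=q0.copy();q[5]-=x;r.movej(q);t=[]
    for _ in range(n): r.hold(.02);s=r.read_state();t.append([s["torque"][2],s["tau"][5]])
    t=np.mean(t,0);a=Ro.from_quat(s["eef_rot"]).as_matrix()[:,0]
    print("%.4f yaw-.277 %.4f tz %.3f tau6 %.3f fz %.1f t %.1f"%(x,np.arctan2(a[1],a[0])-.277,t[0],t[1],s["contact_force"][2],s["time_s"]))
step(1.0)
for x in np.arange(.925,.59,-.025): step(x)
step(.55)
for x in np.arange(.6,.741,.02): step(x)
E
```

```text
1.0000 yaw-.277 1.0029 tz -0.028 tau6 0.024 fz 0.8 t 22.4
0.9250 yaw-.277 0.9276 tz -0.153 tau6 -0.094 fz 0.0 t 22.7
0.9000 yaw-.277 0.9013 tz -0.139 tau6 -0.122 fz 1.0 t 23.1
0.8750 yaw-.277 0.8758 tz -0.100 tau6 -0.082 fz 0.9 t 23.4
0.8500 yaw-.277 0.8506 tz -0.132 tau6 -0.127 fz 0.9 t 23.7
0.8250 yaw-.277 0.8256 tz -0.186 tau6 -0.156 fz 1.1 t 24.1
0.8000 yaw-.277 0.8006 tz -0.191 tau6 -0.191 fz 1.0 t 24.4
0.7750 yaw-.277 0.7755 tz -0.215 tau6 -0.188 fz 1.3 t 24.7
0.7500 yaw-.277 0.7506 tz -0.187 tau6 -0.171 fz 0.6 t 25.1
0.7250 yaw-.277 0.7260 tz 0.111 tau6 0.130 fz 0.2 t 25.4
0.7000 yaw-.277 0.7006 tz 0.009 tau6 0.026 fz 1.0 t 25.7
0.6750 yaw-.277 0.6755 tz 0.002 tau6 0.013 fz 0.7 t 26.1
0.6500 yaw-.277 0.6504 tz -0.048 tau6 -0.044 fz -0.2 t 26.4
0.6250 yaw-.277 0.6256 tz -0.061 tau6 -0.048 fz 0.2 t 26.7
0.6000 yaw-.277 0.6005 tz -0.143 tau6 -0.117 fz 1.3 t 27.1
0.5500 yaw-.277 0.5514 tz -0.047 tau6 -0.004 fz 1.1 t 27.4
0.6000 yaw-.277 0.5995 tz 0.135 tau6 0.094 fz 1.0 t 27.7
0.6200 yaw-.277 0.6195 tz 0.105 tau6 0.083 fz 0.6 t 28.1
0.6400 yaw-.277 0.6397 tz 0.098 tau6 0.102 fz 0.2 t 28.4
0.6600 yaw-.277 0.6597 tz 0.191 tau6 0.161 fz 0.6 t 28.7
0.6800 yaw-.277 0.6796 tz 0.179 tau6 0.160 fz -0.5 t 29.1
0.7000 yaw-.277 0.6994 tz 0.154 tau6 0.132 fz 0.4 t 29.4
0.7200 yaw-.277 0.7194 tz 0.184 tau6 0.149 fz -0.3 t 29.7
0.7400 yaw-.277 0.7392 tz 0.004 tau6 0.002 fz 0.2 t 30.1
```

Motor torque signs (checked against the gravity load on joint 2) show that the at-rest reading carries a reversed friction offset. Removing it leaves a groove centred at about 0.736, in agreement from both directions. The knob is at 0.739 now, so I'll probe gently downwards.

```bash
python3 - <<'E'
from h import *
from workcell import r
s=r.read_state();p0=s["eef_pos"].copy();np.save("p0.npy",p0);f0=s["contact_force"][2];q=quat(.277+.737)
for dz in (.001,.002,.003):
    st=r.move_straight([.5317,-.3118,p0[2]-dz],q,speed=.01,max_force=9);r.hold(.1)
    s=r.read_state();print(dz,st,1e3*(p0[2]-s["eef_pos"][2]),s["contact_force"]-[0,0,f0],s["torque"][2],s["grip_force"],s["time_s"])
    if st: break
E
```

```text
0.001 False 0.5468823372725418 [ 0.72189673 -4.98727161  2.77224375] 0.0030632113698691294 50.55601179599762 30.425
0.002 False 1.4724750230164645 [ 0.6031182  -4.92348234  3.41734454] -0.006291483687797351 50.797773599624634 30.775
0.003 False 2.479165663981861 [ 0.40053191 -4.62123626  4.46276489] 0.02330525438804635 50.91567277908325 31.125
```

```bash
python3 - <<'E'
from h import *
from workcell import r
p0=np.load("p0.npy");q=quat(.277+.737)
for dz in (.007,.011,.0125,.0132,.0138,.0143):
    st=r.move_straight([.5317,-.3118,p0[2]-dz],q,speed=.015,max_force=14);r.hold(.08)
    s=r.read_state();z=1e3*(p0[2]-s["eef_pos"][2]);f=s["contact_force"]
    print(dz,st,z,f,s["torque"][2],s["grip_force"],s["time_s"])
    if f[2]>19.5 or z>13.6: break
E
```

```text
0.007 False 5.9752345027150735 [ 0.52906261 -4.24803454  6.91414587] -0.030900695844391802 51.35019600391388 31.625
0.011 False 9.582396549639105 [-0.54986057 -3.93776807 10.48260447] -0.013458233145047394 51.70739471912384 32.125
0.0125 False 10.924682933646388 [-1.24606013 -3.65800077 11.18645845] 0.004894197574455619 51.85482859611511 32.4583
0.0132 False 11.27177485428442 [-1.64975669 -3.57722439 12.83018636] 0.05245723981254175 52.09348797798157 32.7917
0.0138 False 11.885561466949705 [-1.60258627 -3.98253875 13.09564257] -0.05450298292861624 52.10266649723053 33.125
0.0143 False 12.32816985241421 [-1.99866706 -4.02080024 13.17141439] 0.06617182433286845 52.1367609500885 33.4583
```

```bash
python3 - <<'E'
from h import *
from workcell import r
p0=np.load("p0.npy");q=quat(.277+.737)
for dz in (.0148,.0153,.0158,.0162,.0166):
    st=r.move_straight([.5317,-.3118,p0[2]-dz],q,speed=.015,max_force=6);r.hold(.08)
    s=r.read_state();z=1e3*(p0[2]-s["eef_pos"][2]);f=s["contact_force"]
    print(dz,st,z,f,s["torque"][2],s["time_s"])
    if st or f[2]>18 or z>13.5: break
for k in range(1,4):
    a=.277+.737-.04*k
    r.movej(r.solve_ik([.5317,-.3118,p0[2]-dz],quat(a)));r.hold(.05)
    s=r.read_state();x=Ro.from_quat(s["eef_rot"]).as_matrix()[:,0]
    print("turn",.04*k,.277+.737-np.arctan2(x[1],x[0]),s["torque"][2],1e3*(p0[2]-s["eef_pos"][2]),s["contact_force"][2],s["time_s"])
    if abs(s["torque"][2])>.8: break
np.save("dz.npy",dz)
E
```

```text
0.0148 False 12.730374116722912 [-2.19859406 -3.16820363 14.73749528] -0.029119535788404018 33.7917
0.0153 False 13.211214623410447 [-1.64821096 -3.42882118 14.62244129] -0.009207007022483287 34.125
0.0158 False 13.540456778959916 [-2.98341889 -3.00681304 15.65163736] -0.010128747019602277 34.4583
turn 0.04 0.0403493716253307 -0.06042323110368514 13.603358124840328 15.161768058481217 34.7583
turn 0.08 0.08038736683995218 -0.01542286735609115 13.602712739138449 15.304564575948394 35.0583
turn 0.12 0.12054195008054946 -0.1296935559159866 13.600013933499937 14.572653760934973 35.3583
```

```bash
python3 - <<'E'
from h import *
from workcell import r
p0=np.load("p0.npy");dz=float(np.load("dz.npy"))
for k in [.2,.3,.4,.5,.55,.6]+list(np.arange(.62,.86,.02)):
    a=.277+.737-k
    r.movej(r.solve_ik([.5317,-.3118,p0[2]-dz],quat(a)));r.hold(.06)
    s=r.read_state();x=Ro.from_quat(s["eef_rot"]).as_matrix()[:,0]
    print("%.3f act %.4f tz %.3f z %.2f fz %.1f t %.1f"%(k,.277+.737-np.arctan2(x[1],x[0]),s["torque"][2],1e3*(p0[2]-s["eef_pos"][2]),s["contact_force"][2],s["time_s"]))
    if abs(s["torque"][2])>.7: break
np.save("k.npy",k)
E
```

```text
0.200 act 0.2005 tz -0.047 z 13.60 fz 15.2 t 35.7
0.300 act 0.3004 tz 0.025 z 13.61 fz 15.3 t 36.0
0.400 act 0.4006 tz -0.089 z 13.63 fz 15.0 t 36.3
0.500 act 0.5004 tz 0.029 z 13.65 fz 15.3 t 36.6
0.550 act 0.5507 tz -0.184 z 13.67 fz 15.1 t 36.9
0.600 act 0.6006 tz -0.101 z 13.65 fz 15.1 t 37.2
0.620 act 0.6205 tz -0.116 z 13.65 fz 15.6 t 37.5
0.640 act 0.6404 tz -0.054 z 13.65 fz 15.2 t 37.8
0.660 act 0.6604 tz -0.099 z 13.66 fz 14.9 t 38.1
0.680 act 0.6804 tz -0.107 z 13.69 fz 15.2 t 38.4
0.700 act 0.7004 tz -0.046 z 13.67 fz 14.4 t 38.8
0.720 act 0.7204 tz -0.070 z 13.65 fz 14.0 t 39.1
0.740 act 0.7401 tz 0.072 z 13.66 fz 15.0 t 39.4
0.760 act 0.7598 tz 0.183 z 13.66 fz 15.1 t 39.7
0.780 act 0.7789 tz 0.509 z 13.69 fz 15.0 t 40.0
0.800 act 0.7984 tz 0.653 z 13.74 fz 16.3 t 40.3
0.820 act 0.8176 tz 0.923 z 13.74 fz 14.8 t 40.6
```

```bash
python3 - <<'E'
from h import *
from workcell import r,command_gripper
p0=np.load("p0.npy");q=quat(.277+.737-.79)
def rep(m):
    s=r.read_state();print(m,"z %.2f"%(1e3*(p0[2]-s["eef_pos"][2])),s["contact_force"].round(1),"tz %.3f"%s["torque"][2],s["grip_width"],"t %.1f"%s["time_s"])
for dz in (.0145,.013,.0115,.0105,.0095,.009,.0085):
    r.move_straight([.5317,-.3118,p0[2]-dz],q,speed=.012);r.hold(.1);rep(dz)
    if r.read_state()["contact_force"][2]<-4: break
q=quat(.277+.737-.75);r.movej(r.solve_ik([.5317,-.3118,p0[2]-dz],q));rep("relax")
command_gripper(.05);r.hold(.3);rep("open")
E
```

```text
0.0145 z 12.76 [-2.2 -2.  12.8] tz 0.648 0.012859649680538357 t 41.0
0.013 z 11.85 [-1.5 -1.6  8.9] tz 0.510 0.013029877235484112 t 41.3
0.0115 z 10.36 [ 0.2 -1.7 10.5] tz 0.472 0.01257116296722293 t 41.7
0.0105 z 9.83 [-0.4 -1.8  8.6] tz 0.520 0.013134611624118315 t 42.1
0.0095 z 9.41 [ 3.  -0.8  4.2] tz 0.503 0.012981098083346297 t 42.4
0.009 z 8.99 [2.8 0.4 4.3] tz 0.503 0.01282244914219632 t 42.8
0.0085 z 8.87 [ 2.2 -0.2  0.4] tz 0.516 0.01263023499992177 t 43.1
relax z 8.00 [ 2.1 -0.9  5.3] tz 0.302 0.012998138593577454 t 43.4
open z 8.51 [ 0.1  0.3 -0.1] tz -0.001 0.04985311925918365 t 44.1
```

```bash
python3 - <<'E'
from h import *
from workcell import optics,r,command_gripper
command_gripper(.08)
r.move_straight([.5317,-.3118,.27],speed=.12)
s=r.read_state();m=optics.camera_model("wrist");p,d=optics.get_image("wrist")
cv2.imwrite("pics/w2.png",p[:,:,::-1])
T=np.array(m["tool_from_camera"]);Rt=Ro.from_quat(s["eef_rot"]).as_matrix()
Rc=Rt@T[:3,:3];tc=Rt@T[:3,3]+s["eef_pos"]
X=cloud(d,np.array(m["K"]),Rc.T,-Rc.T@tc)
ok=(d>0)&(np.hypot(X[...,0]-.5317,X[...,1]+.3118)<.03)&(X[...,2]>.096)&(X[...,2]<.122)
P=X[ok];print(len(P),np.median(P[:,2]),cv2.minAreaRect(P[:,:2].astype(np.float32)),s["time_s"],s["contact_force"])
E
```

```text
1122 0.10670230463128122 ((0.5319956541061401, -0.3115597069263458), (0.045553501695394516, 0.01362956129014492), 15.365395545959473) 46.0333 [0.77306258 0.88392531 0.27192646]
```

View pics/w2.png

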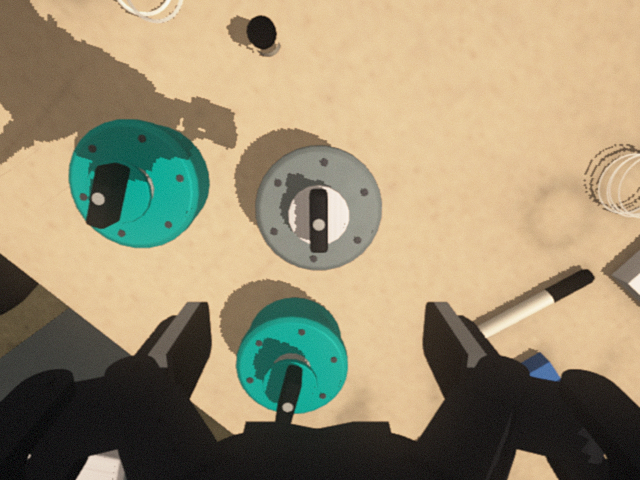

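The picture shows the grey canister's knob (319,222) still down. Its top is at 106.7 mm, about 8 mm lower than at the start, which matches the catch at 8.5 mm and not the unlocked 11 mm. The bar is at 15.4°, at the stop, and the nearby vial stands where it was.

```bash
python3 -c "
from workcell import r
print(r.finish_job())"
```

```text
the job is handed in; nothing more can be done
None
```

The lid appears locked, and the job was handed in at about 46 s: the key went down in its slot, turned clockwise to the stop and rose into the catch (knob about 8 mm down). The first search ran 0.56 rad past the slot, so I turned back and approached it again counter-clockwise before pressing.

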